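# Lock the lid onto the bean canister

## Task

Close the open bean canister: take the lid with exactly two ears, lower it with its ears through the two notches of the canister's collar until it drops in, then turn it about a quarter turn clockwise (seen from above) so that the ears lock under the collar. Leave it lying flat and leave the other two lids where they are.

Things in the scene. Friction and masses are not known exactly. Their poses are not given: they have to be found in the camera images.
- canister: Open round steel can, fixed, 120 mm wide, 102 tall. Inside the rim a flat collar (top at 100 mm, underside 94) leaves an opening 68 mm across; 2 opposite notches, 32 mm wide, on the can's +x and -x axes, cut it to the inner wall (112 across). Under it, stops let a dropped-in lid turn 90 to 95 deg clockwise from above, hardly at all anticlockwise. Origin: centre of underside, z up.
- lid_two_ears: The lid to use, loose, upright: disc 80 mm wide on a plug 58 wide; on top a wooden bar grip along its x axis, 56 long, 14 wide, 21 to 53 mm above the origin (centre of underside; z up). Two flat ears at the bottom, along +x and -x, 16 wide, 6 thick, 100 tip to tip; either fits either notch, 5 mm play. Dropped in, its origin is 84 mm above the can's; with ears lying on the collar, 100. About 0.16 kg.
- lid_three_ears: A lid not to be used: like the two-eared one (disc 80 mm wide, wooden bar grip along x, 53 tall, origin at centre of underside) but with three ears 120 deg apart reaching 50 mm from the centre; it does not fit.
- lid_plain: A lid not to be used: like the two-eared one (disc 80 mm wide, wooden bar grip along x, 53 tall, origin at centre of underside) but with no ears showing beyond the disc.
Not all that is in view belongs to the job. What is shaped like the lid_two_ears but turquoise is not meant.

How it is judged:
By the outcome, as a careful person would: the job done as asked, in the order asked, and still so for the second after the job is handed in, with the robot touching nothing.
It also fails if it takes over 42 s, if anything falls off the work surface, if the arm or the gripper's body presses on something with over 40 N, if the wrist force passes 120 N, or if a joint passes its speed limit or range.

## Robot

A 6-joint arm with a two-finger parallel gripper is mounted at the origin on a cart in front of the work surface, level with it; the furniture and walls round the work are solid. World frame = base frame: x ahead of the robot, y to its left, z up, the work surface at z = 0. Lengths are in m, angles in rad, forces in N, time in s.
With the tool pointing down it reaches from about 0.375 to 0.9 m from the base axis. Payload 3.1 kg.
Tool frame: the origin (TCP) lies at the centre of the arm's flange, where the gripper is bolted on; the fingertips stand 173 mm ahead of it and the grasp point (between the pads) lies 155 mm ahead of it; z points along the fingers, x is the direction in which the jaws open and shut, and the axes are right-handed (so a half turn about z gives the same grasp; the last joint's range is limited). The gripper opens to 85 mm and grips with 20 to 120 N. Pads are 22 mm wide; open, the fingers measure 114 mm over their backs; the gripper's body (76 mm by 85 mm) begins 54 mm behind the grasp point. The pads swing forward as they close: fully open they stand 13 mm farther back than shut.
Start: joints at [-1.456, 0.527, 1.433, -0, 1.181, -0.178], TCP at [0.181, -0.598, 0.405] pointing down, gripper open.
Joint ranges: [-3.08, 3.08], [-0.75, 2.2], [0.22, 2.44], [-1.43, 4.57], [0, 2.65], [-2.85, 2.85]. Speed limits (rad/s): [2.79, 2.79, 3.14, 3.14, 3.14, 3.14].

## Interface

Orientations are given as a unit quaternion [x, y, z, w].
In Python, from station import manip gives the robot as it stands.
- The arm moves only by the shell command python3 -m jog 'ROWS' [OPENING] [FORCE]. ROWS is JSON, a list that holds one entry, the list of rows, each a list of 4 numbers: the shift along the world's x, y, z in mm, then the turn about the world's z in degrees. A call has exactly 8 rows; each row shifts and turns the commanded pose from where the row before left it; what a row does not reach is not made up. A row lasts 1/8 s, in which the tool goes at most 62.5 mm and 10.7 degrees, less where a joint would pass 70% of its speed; a pose out of reach is approached as far as the arm can. A call is refused whole if a number of a shift passes 62.5 or a number of a turn 10.7, either way. A call with a gripper value outside its range is refused whole. OPENING is the opening in per cent of the stroke, from 0 (shut) to 100 (fully open), set as the call begins (- or left out, the last holds). The fingers move at their own pace and stop on an object; FORCE is the grip in N (left out, the last holds). Time passes only in rows, so rows that do not move let the fingers close, or fill a call up. It gives the time, the measured TCP pose, the force and the opening at its end, in the units of the state.
- manip.sense(): the state, without advancing time (a new reading comes with each control period).
- manip.snapshot(name): name is "scene" or "top"; returns the picture (384x512x3 uint8, red, green, blue); there is no depth.
- manip.camera_info(name): a dict with "fx", "fy", "cx", "cy" (pixels), "R" (3x3) and "t" (3): a world point X has camera coordinates R X + t. Camera axes: x right, y down, z forward; pixel columns grow to the right and rows downward; lengths in m; the calibration is good to about 2 mm. A picture is of the moment at which its call begins. camera_info takes no time and is no camera call.
- manip.sign_off(): hands the job in, once; it reports no verdict.
The state is a dict: "t": time; "q": joint angles; "qd": joint speeds; "tau": joint torques, N m; "tcp_pos": TCP position; "tool_rot": TCP orientation; "force": force on the tool from outside, world axes, zero at the start; "ft_torque": the same for the moment, N m; "finger_gap": opening from 0.0 (shut) to 1.0 (fully open).
Only numpy, scipy, OpenCV 4.12 (cv2) and the standard library are available. Lean on these libraries where they do the work, as an engineer would, in place of code of your own. Each camera call takes 0.05 s, during which the arm holds its last target. There are 200 camera calls.

## Working session

There is one attempt and no reset: what is moved stays moved. The work goes in short steps, Python scripts to look and compute and a shell command to move; the robot and the scene stay as the last step left them, time stands still between calls to the robot, and variables do not carry over. Pictures are saved under pics/ and viewed, about 8 in all and at most 12, crops included, and the job is handed in when it is done.

```bash
mkdir -p pics
python3 - <<'E'
from station import manip
import cv2, numpy as np
for n in ("scene","top"):
    cv2.imwrite(f"pics/{n}0.png",manip.snapshot(n)[:,:,::-1])
    c=manip.camera_info(n); R=np.array(c["R"]);print(n,c["fx"],c["cx"],c["cy"],"pos",(-R.T@np.array(c["t"])).round(3),R.round(3).tolist())
s=manip.sense();print(s["t"],s["tcp_pos"],s["tool_rot"],s["force"])
E
```

```text
scene 382.6773812294287 254.82746625251514 186.33524816725964 pos [-0.191  0.479  0.982] [[-0.606, -0.796, 0.009], [-0.586, 0.439, -0.681], [0.538, -0.418, -0.732]]
top 373.9341555833413 252.97241922527212 195.45271521431633 pos [ 0.372 -0.064  1.058] [[-0.026, -1.0, -0.004], [-0.993, 0.026, -0.113], [0.113, 0.001, -0.994]]
0.1 [ 0.18099133 -0.5979163   0.40385269] [ 8.02994310e-01 -5.95985958e-01 -6.36144143e-04 -6.86229230e-04] [ 6.31343313e-01 -5.14956537e-05  2.83342416e-01]
```

View pics/scene0.png

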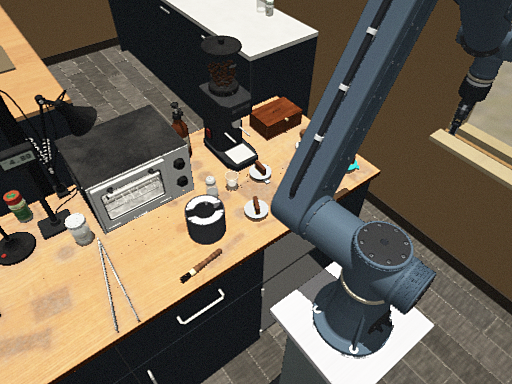

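View pics/top0.png

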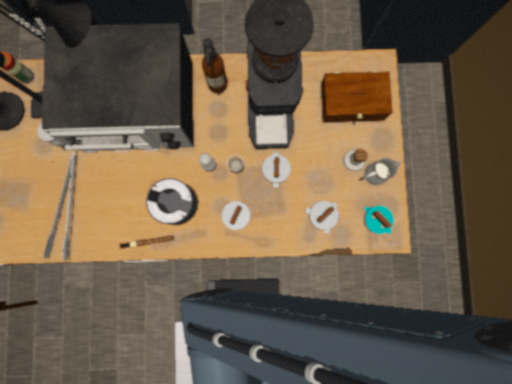

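The top view shows the canister at (172,201), white lids at (276,167), (236,215) and (323,215), and the turquoise decoy at (379,220). The ears need a closer look.

Run:
```python
import cv2, numpy as np
t=cv2.imread("pics/top0.png"); s=cv2.imread("pics/scene0.png")
f=lambda im,x,y,w,h,k:cv2.resize(im[y:y+h,x:x+w],None,fx=k,fy=k,interpolation=cv2.INTER_CUBIC)
a=f(t,140,140,210,100,3.8)[:, :798]
b=f(s,180,150,133,36*2,6)[:600-a.shape[0]]
o=np.zeros((600,800,3),np.uint8);o[:a.shape[0],:a.shape[1]]=a
b=f(s,180,150,180,98,2.2);b=b[:600-a.shape[0]]
o[a.shape[0]:a.shape[0]+b.shape[0],:b.shape[1]]=b
cv2.imwrite("pics/c1.png",o)
```

```text
(no output)
```

View pics/c1.png

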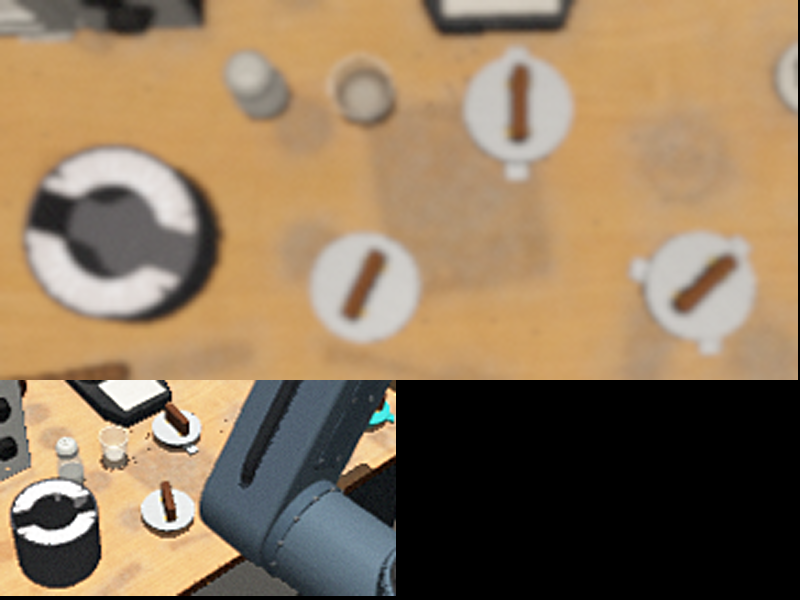

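The crop shows three lids. The two-eared lid is at top-image pixel (276,169), with ears at crop (517,52) and (517,172). The plain one is at (236,215) and the three-eared one at (323,215). The canister's notches lie left and right, at crop (45,210) and (185,240).

```bash
cat > h.py <<'E'
import cv2, numpy as np
from station import manip
def cam(n):
    c=manip.camera_info(n);R=np.array(c["R"]);return np.array([[c["fx"],0,c["cx"]],[0,c["fy"],c["cy"]],[0,0,1]]),R,np.array(c["t"])
def ray(n,p):
    K,R,t=cam(n);d=R.T@np.linalg.solve(K,[p[0],p[1],1.]);return -R.T@t,d
def plane(n,p,z):
    o,d=ray(n,p);return o+d*(z-o[2])/d[2]
def proj(n,X):
    K,R,t=cam(n);u=K@(R@np.asarray(X)+t);return u[:2]/u[2]
def tri(p,q):
    P=[np.c_[K@R,K@t] for K,R,t in (cam("top"),cam("scene"))]
    X=cv2.triangulatePoints(*P,np.array(p,float).reshape(2,1),np.array(q,float).reshape(2,1))[:,0];return X[:3]/X[3]
def blobs(im,m,box,amin=15):
    x,y,w,h=box;z=np.zeros_like(m);z[y:y+h,x:x+w]=m[y:y+h,x:x+w]
    cs,_=cv2.findContours(z,cv2.RETR_EXTERNAL,cv2.CHAIN_APPROX_NONE)
    return sorted([c for c in cs if cv2.contourArea(c)>amin],key=cv2.contourArea,reverse=True)
def white(im):
    h=cv2.cvtColor(im,cv2.COLOR_BGR2HSV);return ((h[...,1]<45)&(h[...,2]>120)).astype(np.uint8)*255
def brown(im):
    h=cv2.cvtColor(im,cv2.COLOR_BGR2HSV);return ((h[...,1]>90)&(h[...,2]<150)).astype(np.uint8)*255
E
python3 - <<'E'
from h import *
t=cv2.imread("pics/top0.png");s=cv2.imread("pics/scene0.png")
def disc(im,box):
    c=blobs(im,white(im)|brown(im),box)
    z=np.zeros(im.shape[:2],np.uint8);cv2.drawContours(z,c[:1],-1,255,-1)
    z=cv2.morphologyEx(z,cv2.MORPH_OPEN,cv2.getStructuringElement(2,(11,11)))
    e=cv2.fitEllipse(blobs(im,z,(0,0,512,384))[0]);return e
# lid
for nm,im,box in (("top",t,(258,150,38,40)),("scene",s,(245,158,30,28))):
    e=disc(im,box);print(nm,"disc",e)
    b=blobs(im,brown(im),box)
    r=cv2.minAreaRect(b[0]);M=cv2.moments(b[0]);print(" bar",r,M['m10']/M['m00'],M['m01']/M['m00'])
    globals()[nm+'d']=e[0];globals()[nm+'b']=(M['m10']/M['m00'],M['m01']/M['m00'])
print("lid disc tri",tri(topd,scened),"bar tri",tri(topb,sceneb),"plane .02",plane("top",topd,.02),"plane .05",plane("top",topb,.053))
# canister collar
for nm,im,box in (("top",t,(140,170,62,62)),("scene",s,(180,188,50,58))):
    cs=blobs(im,white(im),box,40)
    p=np.vstack([c for c in cs[:2]]);e=cv2.fitEllipse(cv2.convexHull(p));globals()[nm+'c']=e[0]
    print(nm,[cv2.contourArea(c) for c in cs],e)
    g=[plane(nm,(cv2.moments(c)['m10']/cv2.moments(c)['m00'],cv2.moments(c)['m01']/cv2.moments(c)['m00']),.1) for c in cs[:2]]
    d=g[0]-g[1];print(" half centroids",np.round(g,4).tolist(),"perp angle",np.degrees(np.arctan2(d[1],d[0]))+90, 'center .1',plane(nm,e[0],.1))
print("can tri",tri(topc,scenec))
E
```

```text
top disc ((275.6682434082031, 168.3990478515625), (26.987451553344727, 27.69239616394043), 19.60367774963379)
 bar ((276.0, 167.0), (18.0, 4.0), 90.0) 276.02272727272725 166.60227272727272
scene disc ((259.1119384765625, 170.9923095703125), (18.39196014404297, 20.99323844909668), 90.66807556152344)
 bar ((256.1961669921875, 168.68077087402344), (17.97968864440918, 14.383750915527344), 52.12501525878906) 258.87771203155813 166.61735700197238
lid disc tri [ 0.5666067  -0.12886851  0.01969468] bar tri [ 0.56785493 -0.12856764  0.0405831 ] plane .02 [ 0.5657334  -0.12968812  0.02      ] plane .05 [ 0.5645343 -0.1287465  0.053    ]
top [403.5, 402.0] ((168.83682250976562, 200.6988067626953), (43.83964157104492, 45.118404388427734), 43.54220199584961)
 half centroids [[0.5066, 0.141, 0.1], [0.441, 0.164, 0.1]] perp angle 70.63072320243181 center .1 [0.47374732 0.1532892  0.1       ]
scene [271.0, 208.0] ((206.19032287597656, 206.4383544921875), (32.994606018066406, 43.439002990722656), 53.92012405395508)
 half centroids [[0.511, 0.1291, 0.1], [0.4408, 0.1639, 0.1]] perp angle 63.651242782721255 center .1 [0.47990664 0.14194962 0.1       ]
can tri [0.47082083 0.14855813 0.1141372 ]
```

Run:
```python
from h import *
t=cv2.imread("pics/top0.png");s=cv2.imread("pics/scene0.png")
# ears: white blobs left after removing the disc
m=white(t)|brown(t);z=np.zeros_like(m);cv2.drawContours(z,blobs(t,m,(258,150,38,40))[:1],-1,255,-1)
big=cv2.morphologyEx(z,cv2.MORPH_OPEN,cv2.getStructuringElement(2,(11,11)))
ears=[cv2.moments(c) for c in blobs(t,z&~big,(258,145,38,45),3)]
E=[(q['m10']/q['m00'],q['m01']/q['m00']) for q in ears];print(E)
P=[plane("top",e,.006) for e in [(276.05,153.7),(276.05,185.3)]];print("ears",P,"mid",(P[0]+P[1])/2,"ang",np.degrees(np.arctan2(*(P[0]-P[1])[1::-1])),np.linalg.norm(P[0]-P[1]))
C=np.array([.474,.153]);a=np.radians(70.6)
o=np.zeros((600,800,3),np.uint8)
for i,(n,im,(x,y,w)) in enumerate((("top",t,(140,170,66)),("scene",s,(175,180,66)),)):
    k=6;v=cv2.resize(im[y:y+w,x:x+w],None,fx=k,fy=k,interpolation=cv2.INTER_CUBIC)
    f=lambda X:tuple(int(q) for q in ((proj(n,X)-[x,y]+.5)*k-.5))
    th=np.linspace(0,2*np.pi,60)
    for r,zz,col in ((.06,.102,(0,0,255)),(.034,.1,(0,255,0))):
        for b in th: cv2.circle(v,f([C[0]+r*np.cos(b),C[1]+r*np.sin(b),zz]),1,col,-1)
    for d in (-.016,.016):
      for sg in (-1,1):
        q=lambda L:[C[0]+sg*L*np.cos(a)-d*np.sin(a),C[1]+sg*L*np.sin(a)+d*np.cos(a),.1]
        cv2.line(v,f(q(.03)),f(q(.056)),(255,0,0),1)
    o[:w*k,i*400:i*400+w*k]=v
cv2.imwrite("pics/c2.png",o[:400])
```

```text
[(275.5, 184.66666666666666), (275.9523809523809, 153.2380952380952)]
ears [array([ 0.61107416, -0.13306888,  0.006     ]), array([ 0.51961943, -0.1300484 ,  0.006     ])] mid [ 0.5653468  -0.13155864  0.006     ] ang -1.8916235687173655 0.09150459277516748
```

View pics/c2.png

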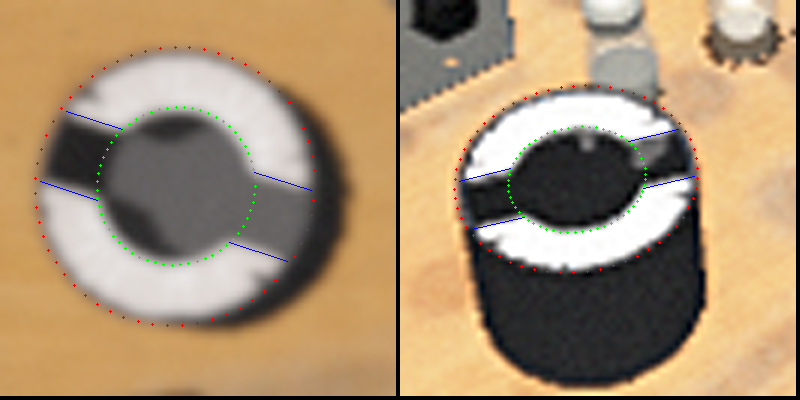

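```bash
python3 -m jog '[[[50,60,0,-2],[50,60,0,-3],[50,60,0,-3],[50,60,0,-3],[50,60,0,-3],[50,60,0,-3],[50,60,0,0],[35,49,0,0]]]' 80 40
```

```text
t: 1.1
tcp_pos: [0.4973, -0.2114, 0.4045]
tool_rot: [-0.706, 0.708, -0.0, 0.0]
force: [0.0, -1.2, 0.2]
finger_gap: 0.801
```

The overlay fits both views: the rim circle and notch lines (blue) lie on the edges, so the canister is at about (0.474, 0.153), its top at 0.10, with the notch axis at 70.6°. The lid is at (0.566, -0.130), about -2°. I'm going over the lid now.

```bash
python3 -m jog '[[[35,41,0,-2],[34,41,0,0],[0,0,-50,0],[0,0,-50,0],[0,0,-40,0],[0,0,-30,0],[0,0,-20,0],[0,0,0,0]]]' 60 40
python3 - <<'E'
from h import *
t=manip.snapshot("top")[:,:,::-1];s=manip.snapshot("scene")[:,:,::-1]
o=np.hstack([cv2.resize(t[110:230,215:335],(400,400),interpolation=2),cv2.resize(s[110:210,210:310],(400,400),interpolation=2)]);cv2.imwrite("pics/c3.png",o)
E
```

```text
t: 2.1
tcp_pos: [0.5643, -0.1308, 0.2128]
tool_rot: [-0.694, 0.72, 0.002, -0.001]
force: [0.6, 0.8, 0.1]
finger_gap: 0.599
```

View pics/c3.png

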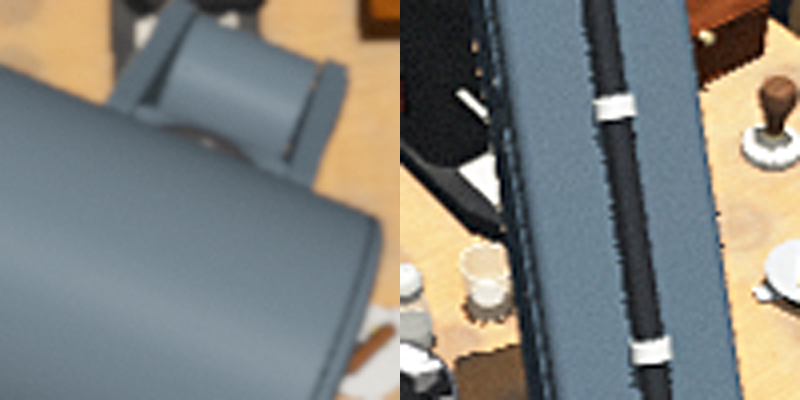

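The arm hides the lid from both cameras, so I'll rely on the measurement: lower, close and watch the opening.

```bash
python3 -m jog '[[[2,1,-13,0],[0,0,0,0],[0,0,0,0],[0,0,0,0],[0,0,0,0],[0,0,0,0],[0,0,0,0],[0,0,0,0]]]' 50 40;python3 -m jog '[[[0,0,0,0],[0,0,0,0],[0,0,0,0],[0,0,0,0],[0,0,0,0],[0,0,0,0],[0,0,0,0],[0,0,0,0]]]' 0 45
```

```text
t: 3.2
tcp_pos: [0.5671, -0.1301, 0.2017]
tool_rot: [-0.694, 0.72, -0.0, 0.0]
force: [-0.0, 0.5, -0.1]
finger_gap: 0.497
t: 4.2
tcp_pos: [0.5671, -0.1302, 0.2018]
tool_rot: [-0.694, 0.72, -0.0, -0.0]
force: [0.6, -1.0, 0.7]
finger_gap: 0.152
```

Gripped: opening 0.152 is about 13 mm, which matches the 14 mm bar. Lift and carry.

```bash
python3 -m jog '[[[0,0,20,0],[0,0,40,0],[0,0,50,0],[0,0,50,0],[0,10,10,5],[-5,20,0,7],[-10,25,0,7],[-10,25,0,7]]]' 0 45;python3 -m jog '[[[-10,30,0,7],[-10,35,0,7],[-10,35,0,7],[-10,35,0,7],[-10,30,0,7],[-10,20,0,7],[-10,12,0,5],[-8,5,0,0]]]'
python3 - <<'E'
from h import *
s=manip.sense();print(s["tcp_pos"],s["finger_gap"],s["force"])
t=manip.snapshot("top")[:,:,::-1];s=manip.snapshot("scene")[:,:,::-1]
o=np.hstack([cv2.resize(t[140:260,110:230],(400,400),interpolation=2),cv2.resize(s[130:250,150:270],(400,400),interpolation=2)]);cv2.imwrite("pics/c4.png",o);cv2.imwrite("pics/scene4.png",s)
E
```

```text
t: 5.2
tcp_pos: [0.5413, -0.0492, 0.3711]
tool_rot: [0.839, -0.544, -0.001, 0.0]
force: [0.8, -0.1, -1.2]
finger_gap: 0.153
t: 6.2
tcp_pos: [0.4631, 0.1526, 0.3713]
tool_rot: [0.986, -0.166, -0.001, 0.0]
force: [0.0, 0.1, -1.4]
finger_gap: 0.153
[0.4631155  0.15260935 0.37130186] 0.15319602628193485 [ 0.01581823  0.05416384 -1.36204886]
```

View pics/c4.png

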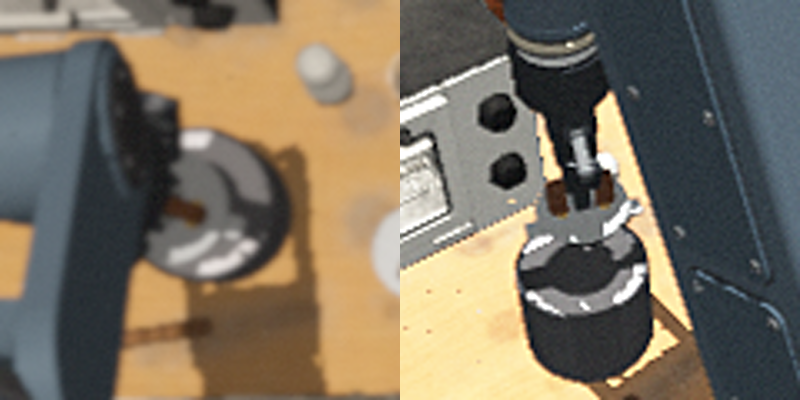

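The lid hangs level from the gripper with the bar along the notch line (bar ends at right-crop (550,197) and (612,190)). I'll check how well it's centred in the grip.

Run:
```python
from h import *
im=cv2.imread("pics/scene4.png")
m=brown(im);h=cv2.cvtColor(im,cv2.COLOR_BGR2HSV);m=((h[...,1]>100)&(h[...,2]>30)&(h[...,2]<150)&((h[...,0]<15))).astype(np.uint8)*255
for c in blobs(im,m,(185,175,40,25),4): 
    p=c[:,0];print("brown x",p[:,0].min(),p[:,0].max(),"y",p[:,1].min(),p[:,1].max(),cv2.contourArea(c))
T=np.array([.4631,.1526,.3713-.2018]);a=np.radians(70.9)
P=np.array([proj("scene",T+[x*np.cos(a)-y*np.sin(a),x*np.sin(a)+y*np.cos(a),z]) for x in(-.028,.028) for y in(-.007,.007) for z in(.021,.053)]).round(1)
print(P[:4].tolist(),P[4:].tolist())
```

```text
brown x 194 199 y 184 194 39.0
brown x 209 213 y 181 190 26.0
[[212.6, 187.0], [211.8, 179.2], [213.8, 190.5], [213.0, 182.7]] [[193.0, 191.5], [191.8, 183.7], [194.1, 195.1], [192.8, 187.2]]
```

```bash
python3 -m jog '[[[4,0,0,0],[4,0,-20,0],[3,0,-20,0],[0,0,-10,0],[0,0,0,0],[0,0,0,0],[0,0,0,0],[0,0,0,0]]]'
```

```text
t: 7.3
tcp_pos: [0.4752, 0.152, 0.3222]
tool_rot: [0.986, -0.166, 0.001, -0.0]
force: [0.8, -0.1, -1.3]
finger_gap: 0.153
```

The bar ends match the prediction within about 1 px (2 mm), inside the play. Now lower slowly and watch the force.

```bash
python3 -m jog '[[[-1,0,-8,0],[0,0,-6,0],[0,0,-3,0],[0,0,-2,0],[0,0,-2,0],[0,0,-2,0],[0,0,-1,0],[0,0,0,0]]]'
```

```text
t: 8.3
tcp_pos: [0.4741, 0.1519, 0.2977]
tool_rot: [0.986, -0.167, -0.0, 0.0]
force: [0.5, 0.2, -1.7]
finger_gap: 0.148
```

It's already 4 mm below collar-rest height with no contact, so the ears are in the notches.

```bash
python3 -m jog '[[[0,0,-2,0],[0,0,-2,0],[0,0,-2,0],[0,0,-2,0],[0,0,-2,0],[0,0,-1,0],[0,0,0,0],[0,0,0,0]]]'
```

```text
t: 9.3
tcp_pos: [0.4741, 0.1519, 0.2868]
tool_rot: [0.986, -0.166, 0.0, -0.0]
force: [-0.1, -0.4, -1.1]
finger_gap: 0.152
```

```bash
python3 -m jog '[[[0,0,-1,0],[0,0,0,-6],[0,0,0,-6],[0,0,0,-6],[0,0,0,-6],[0,0,0,-6],[0,0,0,0],[0,0,0,0]]]'; python3 -c "
from station import manip;s=manip.sense();print(s['ft_torque'],s['q'][5])"
```

```text
t: 10.3
tcp_pos: [0.4741, 0.1519, 0.2858]
tool_rot: [0.91, -0.415, -0.0, -0.0]
force: [-0.2, 0.9, -1.1]
finger_gap: 0.156
[0.0700818  0.10199031 0.00286201] 0.9418626934674896
```

```bash
python3 -m jog '[[[0,0,0,-8],[0,0,0,-8],[0,0,0,-8],[0,0,0,-8],[0,0,0,-8],[0,0,0,-8],[0,0,0,0],[0,0,0,0]]]'; python3 -c "
from station import manip;s=manip.sense();print(s['ft_torque'],s['q'][5])"; python3 -m jog '[[[0,0,0,-4],[0,0,0,-4],[0,0,0,-3],[0,0,0,-1],[0,0,0,0],[0,0,0,0],[0,0,0,0],[0,0,0,0]]]'; python3 -c "
from station import manip;s=manip.sense();print(s['ft_torque'],s['q'][5])"
```

```text
t: 11.3
tcp_pos: [0.4742, 0.1519, 0.2858]
tool_rot: [-0.662, 0.749, -0.0, 0.0]
force: [-0.3, 0.6, -1.5]
finger_gap: 0.153
[ 0.14354083 -0.00479022 -0.00638698] 1.7786917813101748
t: 12.3
tcp_pos: [0.474, 0.152, 0.2857]
tool_rot: [-0.58, 0.815, 0.0, -0.0]
force: [-0.4, 0.5, 0.3]
finger_gap: 0.156
[0.1805437  0.15604527 0.05047567] 1.9902269348625874
```

```bash
python3 -m jog '[[[0,0,0,-1],[0,0,0,-1],[0,0,0,0],[0,0,0,0],[0,0,0,0],[0,0,0,0],[0,0,0,0],[0,0,0,0]]]'; python3 -c "
from station import manip;s=manip.sense();print(s['ft_torque'],s['q'][5])"
```

```text
t: 13.3
tcp_pos: [0.4743, 0.1523, 0.2858]
tool_rot: [-0.565, 0.825, 0.0, 0.001]
force: [0.4, 5.5, -1.8]
finger_gap: 0.157
[ 1.07209415 -0.08384282  0.20079162] 2.0252177009243595
```

It has met the stop: lateral force 5.5 N and the moment rising at about 92°. Release and withdraw.

```bash
python3 -m jog '[[[0,0,0,0.5],[0,0,0,0],[0,0,0,0],[0,0,0,0],[0,0,0,0],[0,0,0,0],[0,0,0,0],[0,0,0,0]]]' 45; python3 -m jog '[[[0,0,10,0],[0,0,20,0],[0,0,40,0],[0,0,40,0],[0,-20,20,0],[0,-50,0,0],[0,-60,0,0],[0,-60,0,0]]]';python3 -m jog '[[[0,-60,0,0],[0,-60,0,0],[0,-60,0,0],[0,-50,0,0],[0,-20,0,0],[0,0,0,0],[0,0,0,0],[0,0,0,0]]]'
python3 - <<'E'
from h import *
t=manip.snapshot("top")[:,:,::-1];s=manip.snapshot("scene")[:,:,::-1]
o=np.zeros((600,800,3),np.uint8)
o[:400]=np.hstack([cv2.resize(t[165:235,135:205],(400,400),interpolation=2),cv2.resize(s[180:250,170:240],(400,400),interpolation=2)])
o[400:,:400]=cv2.resize(t[130:230,130:330],(400,200));cv2.imwrite("pics/c5.png",o);cv2.imwrite("pics/top5.png",t);cv2.imwrite("pics/scene5.png",s)
E
```

```text
t: 14.3
tcp_pos: [0.4741, 0.1519, 0.2857]
tool_rot: [-0.569, 0.822, 0.0, -0.0]
force: [1.1, 0.1, -0.4]
finger_gap: 0.453
t: 15.3
tcp_pos: [0.4738, -0.0395, 0.4167]
tool_rot: [-0.569, 0.822, -0.001, 0.001]
force: [1.3, -0.4, 0.3]
finger_gap: 0.454
t: 16.3
tcp_pos: [0.4742, -0.2862, 0.4158]
tool_rot: [-0.57, 0.822, 0.0, 0.0]
force: [0.3, -0.2, 0.1]
finger_gap: 0.448
```

View pics/c5.png

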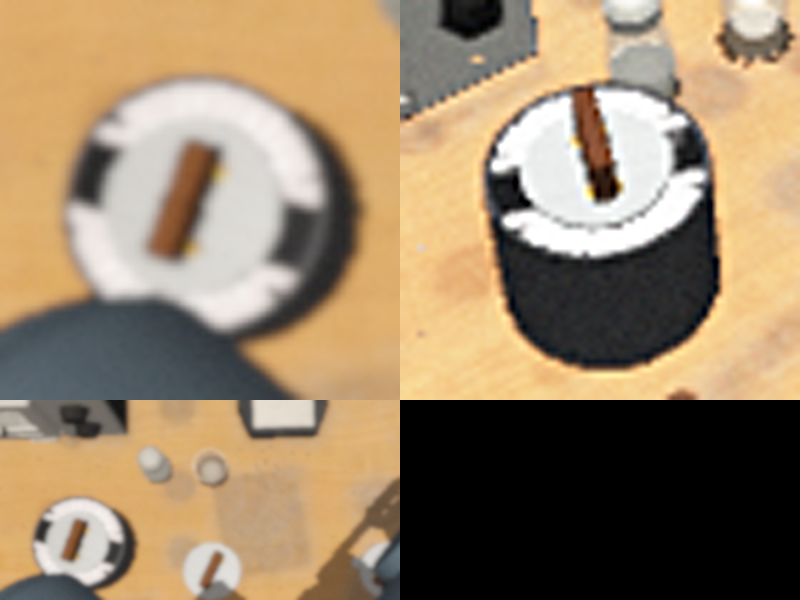

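The lid lies flat and concentric on the canister, with the bar ((165,250)–(200,145) in the left crop) square to the empty notches. The plain lid stands where it was, and the tool is clear. One numeric height check, then hand in.

Run:
```python
from h import *
# bar top-face far/near ends, from the crop (70 px -> 400)
k=400/70
T=lambda x,y:((x+.5)/k-.5+135,(y+.5)/k-.5+165); S=lambda x,y:((x-400+.5)/k-.5+170,(y+.5)/k-.5+180)
a=tri(T(200,145),S(586,90));b=tri(T(165,250),S(604,180));print(a,b,np.degrees(np.arctan2(*(a-b)[1::-1])),np.linalg.norm(a-b))
s=manip.sense();print(s["t"],s["force"])
manip.sign_off()
```

```text
[0.49630358 0.14274632 0.1360981 ] [0.4520493  0.16163556 0.12004784] -23.114455228291487 0.0507233195768885
16.4 [-0.08197311  0.02888297  0.86722622]
the job is handed in; nothing more can be done
```

The canister is closed: the two-eared lid went down through the notches, turned about 92° clockwise to the stop, and was released. I handed the job in at 16.4 s with the gripper clear.

**What the last checks showed**
- **Drop-in:** the lid sank to the dropped-in height (tool at 0.2858 m, as expected) with almost no contact force.
- **Turn:** the lateral force rose to 5.5 N at the stop, and I backed off half a degree before letting go.
- **Final pictures:** the lid lies flat and centred, with its bar square to the two empty notches. The bar measured -23°, against about -21° expected.

**Checks that were weak or disagreed**
- **Bar height:** the two bar ends came out at 136 and 120 mm, against 137 mm expected. I picked the points by hand, and the low end was probably taken on the bar's side face. The pictures show no tilt.
- **Locking:** I did not test it by pulling the lid up.
- **Other two lids:** the plain lid still stood in its place. The arm partly hid the three-eared lid in the last picture, but I never moved the arm near it.

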